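# Couple a shaker platform to its drive with the drive pin

## Robot

A 7-joint arm with a two-finger parallel gripper is mounted at the origin on a cart in front of the work surface, level with it; the furniture and walls round the work are solid. World frame = base frame: x ahead of the robot, y to its left, z up, the work surface at z = 0. Lengths are in m, angles in rad, forces in N, time in s.
With the tool pointing down it reaches from about 0.4 to 0.85 m from the base axis. Payload 4.5 kg.
Tool frame: the origin (TCP) lies at the very end of the fingers, on their centre line; the grasp point (between the pads) lies 19 mm behind it (grip_point_offset is the distance from the TCP to the grasp point, in m); z points along the fingers, y is the line along which they close (so a half turn about z gives the same grasp; the last joint's range is limited). The gripper opens to 88 mm and grips with 3 to 60 N. Pads are 18 mm wide; open, the fingers measure 123 mm over their backs; the gripper's body (75 mm by 187 mm) begins 45 mm behind the grasp point.
Start: joints at [-1.224, 0.689, -0.195, 1.565, 0.157, 0.902, -0.215], TCP at [0.192, 0.595, 0.239] pointing down, gripper open.
Joint ranges: [-3.01, 3.01], [-0.46, 2.08], [-1.47, 1.51], [0.13, 2.56], [-1, 4.14], [0.04, 2.09], [-2.66, 2.66]. Speed limits (rad/s): [2.57, 2.57, 3.14, 3.14, 3.14, 3.14, 3.14].

## Interface

Orientations are given as a unit quaternion [x, y, z, w].
In Python, from plant import get_state, snapshot, camera_params, finish_job, grip_point_offset gives the robot as it stands.
- The arm moves only by the shell command python3 -m handwheel 'ROWS' [FORCE]. ROWS is 1 to 10 rows, parted by semicolons, with the numbers parted by spaces; each row has 7 numbers: the opening from 0.0 (shut) to 1.0 (fully open), then dx, dy, dz in a scale on which 1.0 is 0.75 m, then a rotation vector rx, ry, rz in normalised numbers (1 is 4 rad); each row is the pose to reach, as a shift and turn from the pose commanded when the command began, along the tool's axes at that moment; what a row does not reach only later rows make up. A row lasts 1/10 s, in which the tool goes at most 0.05 m and 0.15 rad, less where a joint would pass 70% of its speed; a pose out of reach is approached as far as the arm can. The fingers move at their own pace and stop on an object; FORCE is the grip in N (left out, the last holds). Time passes only in rows, so rows that do not move let the fingers close. It prints the time, the measured TCP pose, the force, the opening and the grip force at its end. Shift and turn numbers lie between -1 and 1, and a call with a number outside is refused. Input that does not fit is refused with a message, and nothing moves.
- get_state(): the state, without advancing time (a new reading comes with each control period).
- snapshot(name): name is "scene" or "top"; returns (picture, depth): 480x640x3 uint8, red, green, blue; 480x640 float32, m along the optical axis (not along the pixel's ray), 0 where there is no reading.
- camera_params(name): a dict with "fx", "fy", "cx", "cy" (pixels), "rvec" (rotation vector, rad) and "tvec" (3), from world to camera coordinates, as OpenCV has them. Camera axes: x right, y down, z forward; pixel columns grow to the right and rows downward; lengths in m; the calibration is good to about 2 mm. A picture is of the moment at which its call begins. camera_params takes no time and is no camera call.
- finish_job(): hands the job in; it is judged then, once.
The state is a dict: "clock": time; "q": joint angles; "qd": joint speeds; "joint_torque": joint torques, N m; "tool_pos": TCP position; "eef_rot": TCP orientation; "contact_force": force on the tool from outside, world axes, zero at the start; "moment": the same for the moment, N m; "opening": opening from 0.0 (shut) to 1.0 (fully open); "finger_force": force on a finger pad.
Only numpy, scipy, OpenCV 4.12 (cv2) and the standard library are available. Lean on these libraries where they do the work, as an engineer would, in place of code of your own. Each camera call takes 0.05 s, during which the arm holds its last target. There are 200 camera calls.

## Task

Couple the shaker's platform to its drive again before the next run: draw the red-handled drive pin out of its parking bore and put it through the brass bushing in the platform. Pressing only lightly, slide pin and platform along together until you feel the tip drop into the driver's bore hidden underneath, push the pin fully home so that its collar sits on the bushing, and let go. Never force the pin, and leave the other things on the bench where they are.

Things in the scene. Friction and masses are not known exactly. Their poses are not given: they have to be found in the camera images.
- drive_pin: Drive pin, about 0.1 kg, upright in the parking bore at the start: steel shank 10 mm thick, 44 mm long, tip tapered over 4 mm to a 6 mm flat; steel collar 29 mm across; red paddle handle 34 (x) by 14 (y) mm, from 12 to 42 mm above the origin. Origin: centre of the collar's underside; z up along the pin to the handle. Grip it from above across y.
- pin_grip (a point): Middle of the red handle to grip, on the pin's axis, 30 mm above the collar's underside; axes as the pin.
- pin_tip (a point): Lower end of the pin's shank, on its axis, 44 mm below the collar's underside; axes as the pin.
- shaker: Bench shaker, white housing 260 (x) by 340 (y) mm, fixed, panel to the robot. Origin at bench height under it; z up, y to its left. Its platform (top 90 mm up, yellow rack clamped 70 mm behind the bushing, tubes' tops 152 mm up) slides along y. Hidden under it is the driver: a flat steel bar held fast by its gear, with one bore 13 mm wide, 19 mm deep in its level top.
- park_bore (a point): Mouth of the parking bore, 13 mm wide and 54 mm deep with a low steel rim, at the right-hand front corner of the shaker, 66 mm above the bench. The pin's collar rests on its rim.
- bushing (a point): Centre of the mouth of the platform's brass bushing, 96 mm up; moves with the platform, axes as the shaker. Flared: 21 mm wide, narrowing within 5 mm to a guide 13 mm wide. The driver's top is 30 mm below the mouth, so a pin standing on it has its collar 14 mm too high; in the driver's bore it goes down until the collar sits on the mouth (tip 44 mm below).
- platform (a joint): Platform position on its rails, m: 0 at mid-stroke, growing along the shaker's y (its left), stops at -0.030 and +0.030. It slides with about 2 N of friction and goes along with a pin moved sideways in its bushing. The driver's bore is in line with the bushing at one place between -0.018 and +0.018; the drive stopped anywhere, so only feeling tells where.
- pink_rack: Bystander: pink microtube rack with tubes, 64x182x60 mm, loose on the bench to the left of the shaker. Origin: centre of its underside.
- orange_rack: Bystander: orange microtube rack, 61x182x44 mm, loose on the bench to the right of the shaker. Origin: centre of its underside.
- timer: Bystander: white bench timer, 59x70x29 mm, loose on the bench at the front left. Origin: centre of its underside.
- black_marker: Bystander: black marker pen, 138 mm long, lying loose on the bench at the front right. Origin: centre of its underside.

How it is judged:
By the outcome, as a careful person would: the job done as asked, in the order asked, and still so for the second after the job is handed in, with the robot touching nothing.
It also fails if it takes over 45 s, if anything falls off the work surface, if the arm or the gripper's body presses on something with over 40 N, if the wrist force passes 120 N, or if a joint passes its speed limit or range.

## Working session

There is one attempt and no reset: what is moved stays moved. The work goes in short steps, Python scripts to look and compute and a shell command to move; the robot and the scene stay as the last step left them, time stands still between calls to the robot, and variables do not carry over. Pictures are saved under pics/ and viewed, at most 10 in all, crops included, and the job is handed in when it is done.

```bash
mkdir -p pics; cat > h.py <<'E'
import numpy as np,cv2
from plant import *
def snap(n):
    im,d=snapshot(n); c=camera_params(n)
    R=cv2.Rodrigues(np.array(c["rvec"],float))[0]; t=np.array(c["tvec"],float).ravel()
    return im,d,c,R,t
def onplane(u,v,z,c,R,t):
    r=R.T@np.array([(u-c["cx"])/c["fx"],(v-c["cy"])/c["fy"],1]); o=-R.T@t
    return o+r*(z-o[2])/r[2]
def cloud(d,c,R,t):
    v,u=np.mgrid[:480,:640]
    P=np.stack([(u-c["cx"])/c["fx"]*d,(v-c["cy"])/c["fy"]*d,d],-1)
    return (P-t)@R
E
python3 - <<'E'
from h import *
print(get_state(),grip_point_offset)
for n in("scene","top"):
    im,d,c,R,t=snap(n); cv2.imwrite(f"pics/{n}0.png",im[...,::-1]); print(n,-R.T@t,R[2])
    hsv=cv2.cvtColor(im,cv2.COLOR_RGB2HSV)
    m=(((hsv[...,0]<6)|(hsv[...,0]>174))&(hsv[...,1]>150)&(hsv[...,2]>60)).astype(np.uint8)
    k,l,s,ce=cv2.connectedComponentsWithStats(m); P=cloud(d,c,R,t)
    for i in range(1,k):
        if s[i,4]>15:
            q=P[(l==i)&(d>0)]; print(s[i],ce[i],np.median(q,0),q.max(0))
E
```

```text
{'clock': 0.0, 'q': array([-1.22420781,  0.68997547, -0.19447665,  1.56633424,  0.15730151,
        0.90248513, -0.21506559]), 'qd': array([ 1.41350538e-03,  1.43601586e-03, -6.59508496e-05, -6.55529078e-04,
        9.46232260e-04, -2.75742570e-04, -4.91198669e-04]), 'joint_torque': array([ 1.32158711e-04, -5.27551925e+01, -1.26661632e+00, -1.53421730e+01,
       -5.25975705e-02,  6.52051953e-03,  1.65898027e-04]), 'tool_pos': array([0.19219515, 0.5940597 , 0.23791701]), 'eef_rot': array([ 1.55713109e-01,  9.87801906e-01, -9.04330110e-04, -6.41112527e-05]), 'contact_force': array([-0.05207933,  0.70845185,  0.41315049]), 'moment': array([ 0.0052049 , -0.02290673, -0.0403379 ]), 'finger_force': 0.0, 'opening': 0.9989918684331464} 0.0187
scene [-0.0732465  -1.08589524  0.70275432] [ 0.41462564  0.79974612 -0.43415633]
[351 188  14   6  25] [357.28 191.04] [0.80057611 0.33482514 0.08130783] [0.82327492 0.36979098 0.08394378]
[384 202  27  26 145] [397.17931034 211.44137931] [0.81447574 0.13238358 0.07859926] [0.88150842 0.18898079 0.08433564]
[459 226   9  10  44] [463.34090909 231.3636
[... 184 characters left out ...]
7631  0.10922849]
top [0.17420095 0.03837498 1.69533088] [ 0.19157414 -0.00444017 -0.9814681 ]
[291  80  32  20 260] [307.16923077  90.88076923] [0.96642993 0.07822249 0.02561287] [1.00955024 0.1377147  0.03844634]
[209 107  24  36 363] [221.76584022 127.79614325] [0.80529018 0.3392921  0.08091502] [0.88025175 0.39623793 0.10713151]
[273 108  19  35 403] [282.69230769 125.2382134 ] [0.81902775 0.15595148 0.07969932] [0.89265567 0.18756254 0.10411208]
[101 131  10   5  45] [105.75555556 133.11111111] [0.79798097 0.71003848 0.05316666] [0.80772736 0.72352998 0.05940921]
[354 233   7  12  43] [357.27906977 238.65116279] [ 0.46851585 -0.07429911  0.10796726] [ 0.48606061 -0.06615178  0.11783072]
```

View pics/scene0.png

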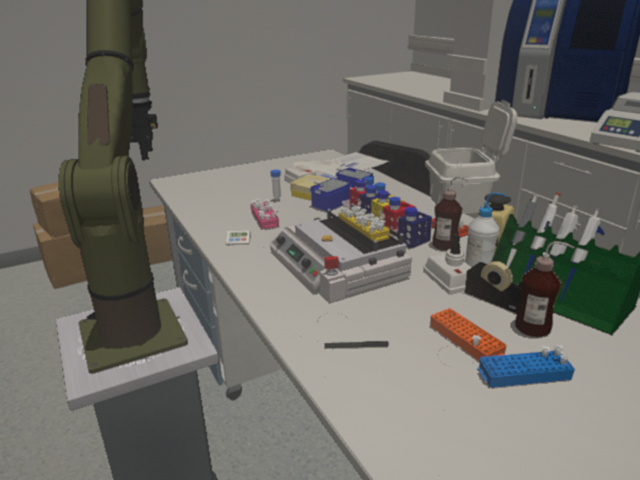

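View pics/top0.png

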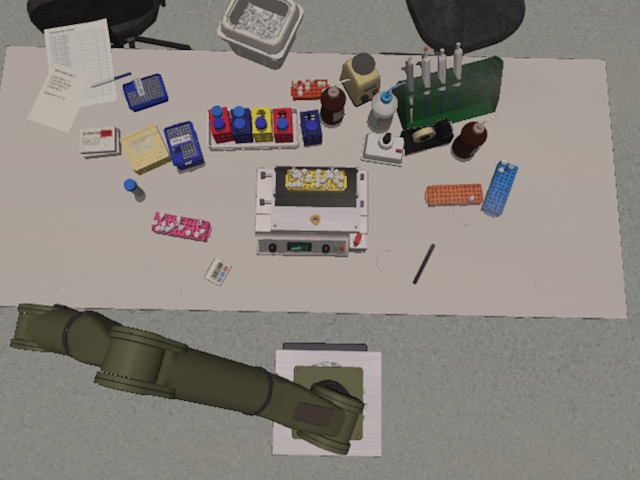

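The top view shows the red pin at about (357,238) and the brass bushing at about (315,219). I'll zoom in and measure both.

```bash
python3 - <<'E'
from h import *
from scipy.spatial.transform import Rotation as Ro
out=[]
res={}
for n,(x0,y0) in(("top",(250,160)),("scene",(260,190))):
    im,d,c,R,t=snap(n); P=cloud(d,c,R,t)
    out.append(cv2.resize(im[y0:y0+110,x0:x0+130,::-1],None,fx=5,fy=5,interpolation=cv2.INTER_CUBIC)[:,:,:][:300 if 0 else 550])
    cv2.imwrite(f"pics/{n}z.png",out[-1])
    hsv=cv2.cvtColor(im,cv2.COLOR_RGB2HSV)
    brass=(hsv[...,0]>8)&(hsv[...,0]<28)&(hsv[...,1]>90)&(hsv[...,2]>70)
    box=np.zeros_like(brass)
    if n=="top": box[208:232,300:330]=1
    else: box[225:250,310:345]=1
    b=brass&box; v,u=np.nonzero(b); print(n,"brass",len(u),u.mean(),v.mean(),u.min(),u.max(),v.min(),v.max(),onplane((u.min()+u.max())/2,(v.min()+v.max())/2,.096,c,R,t),onplane(u.mean(),v.mean(),.096,c,R,t))
    red=((hsv[...,0]<8)|(hsv[...,0]>172))&(hsv[...,1]>110)
    box[:]=0
    if n=="top": box[225:255,345:370]=1
    else: box[250:275,318:345]=1
    r=(red&box).astype(np.uint8); v,u=np.nonzero(r); print("red",len(u),u.mean(),v.mean(),cv2.minAreaRect(np.c_[u,v].astype(np.float32)))
    for z in(.085,.108): print(z,onplane(u.mean(),v.mean(),z,c,R,t))
    q=P[(r>0)&(d>0)]; print("ztop",np.percentile(q[:,2],[5,50,95]))
    if n=="top":
        tp=q[q[:,2]>.098]; m=tp[:,:2].mean(0); w,V=np.linalg.eigh(np.cov((tp[:,:2]-m).T)); print("top face",len(tp),m,np.degrees(np.arctan2(V[1],V[0])),w**.5*12**.5)
        # platform/housing edges: height bands
        for lo,hi in((.082,.094),(.06,.078)):
            mk=((P[...,2]>lo)&(P[...,2]<hi)&(P[...,0]>.4)&(P[...,0]<.85)&(abs(P[...,1]-.05)<.25)).astype(np.uint8)
            k,l,s,_=cv2.connectedComponentsWithStats(mk); i=1+s[1:,4].argmax(); q=P[l==i][:,:2].astype(np.float32)
            print(lo,len(q),cv2.minAreaRect(q))
E
```

```text
top brass 63 314.76190476190476 218.82539682539684 310 319 214 224 [0.5279806  0.05130875 0.096     ] [0.52852549 0.05054489 0.096     ]
red 51 357.3529411764706 238.52941176470588 ((357.4396667480469, 238.47413635253906), (4.333112716674805, 11.292354583740234), 23.198591232299805)
0.085 [ 0.47381551 -0.07670968  0.085     ]
0.108 [ 0.46953618 -0.07506595  0.108     ]
ztop [0.09431907 0.10694058 0.11166878]
top face 46 [ 0.47116396 -0.07580664] [-111.1063089  158.8936911] [0.01265504 0.03129671]
0.082 2479 ((0.5940205454826355, 0.04787108302116394), (0.1972469687461853, 0.2703403830528259), 0.44305604696273804)
0.06 2515 ((0.5654234886169434, 0.06180635839700699), (0.33863118290901184, 0.2550603449344635), 89.98772430419922)
scene brass 45 326.77777777777777 237.88888888888889 322 331 236 240 [0.52653388 0.04305649 0.096     ] [0.52749882 0.04328601 0.096     ]
red 136 331.30882352941177 261.8970588235294 ((331.0, 262.0), (10.0, 12.0), 90.0)
0.085 [ 0.48199025 -0.0636681   0.085     ]
0.108 [ 0.46131788 -0.10172729  0.108     ]
ztop [0.08324313 0.0975698  0.10716722]
```

View pics/topz.png

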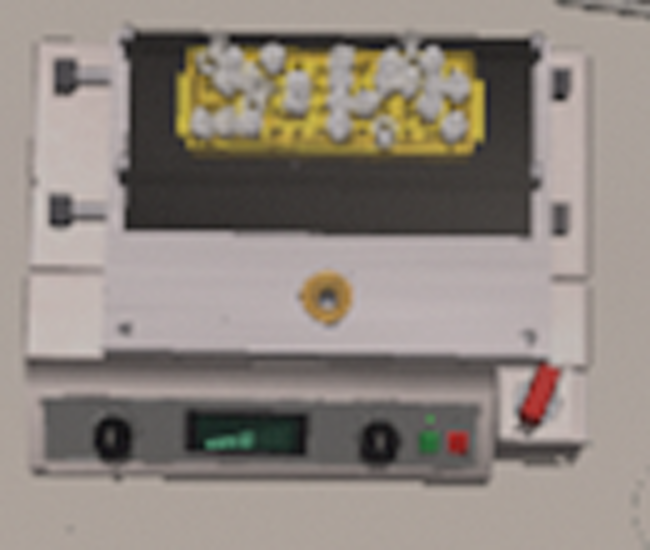

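View pics/scenez.png

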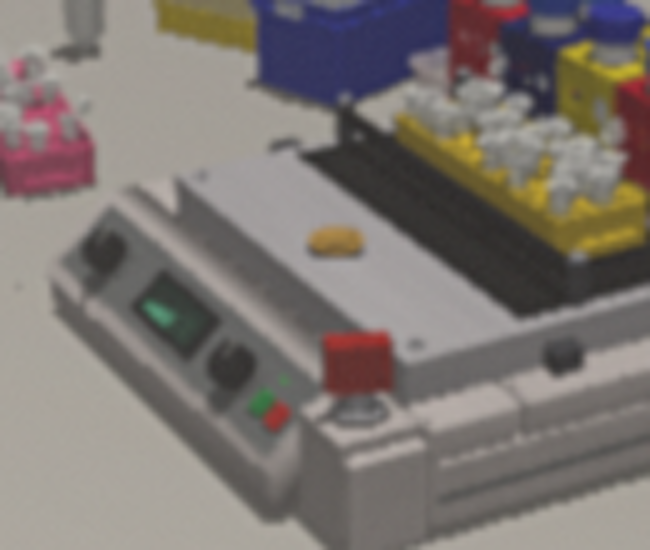

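The zooms show the pin handle at about top pixel (357,238), yawed about -21°. The bushing is at about (315,219), with the platform edge just behind the pin, so I'll approach with a narrow opening.

The manual's scale: shifts go in shares of 0.75 m and turns go in shares of 4 rad. Converting my numbers, -0.336 m / 0.75 = -0.448, -0.2 m / 0.75 = -0.2667, 0.05 rad / 4 = 0.0125.

```bash
cat > d.py <<'E'
import sys
from h import *
from scipy.spatial.transform import Rotation as Ro
def delta(x,y,z,yaw=None,cmd=None):
    s=get_state(); R=Ro.from_quat(s["eef_rot"]); p=np.array(s["tool_pos"])
    o=R.inv().apply(np.array([x,y,z])-p); r=np.zeros(3)
    if yaw is not None:
        ty=np.radians(yaw+90); Y=np.array([np.cos(ty),np.sin(ty),0]); Z=np.array([0,0,-1.]); X=np.cross(Y,Z)
        r=(R.inv()*Ro.from_matrix(np.c_[X,Y,Z])).as_rotvec()
    print(np.round(o,4),np.round(r,4))
if __name__=="__main__": delta(*map(float,sys.argv[1:]))
E
python3 d.py .45 .3 .239 -21; python3 -m handwheel '0.3 -0.448 -0.2667 0 0 0 0.0125;0.3 -0.448 -0.2667 0 0 0 0.0125;0.3 -0.448 -0.2667 0 0 0 0.0125;0.3 -0.448 -0.2667 0 0 0 0.0125;0.3 -0.448 -0.2667 0 0 0 0.0125;0.3 -0.448 -0.2667 0 0 0 0.0125;0.3 -0.448 -0.2667 0 0 0 0.0125;0.3 -0.448 -0.2667 0 0 0 0.0125;0.3 -0.448 -0.2667 0 0 0 0.0125'; python3 d.py .4705 -.0755 .18 -21
```

```text
[-0.3358 -0.2007 -0.0005] [-0.0011  0.0001  0.0538]
clock: 1.1
tool_pos: [0.4554, 0.2939, 0.2384]
eef_rot: [0.186, 0.982, -0.002, 0.002]
contact_force: [-0.7, -0.2, -0.0]
opening: 0.3
finger_force: 0.0
[-0.149  -0.3381  0.0601] [-0.0033  0.0039 -0.0082]
```

Scaled: -0.338 m / 0.75 = -0.4507, -0.149 m / 0.75 = -0.1987, -0.008 rad / 4 = -0.002.

```bash
python3 -m handwheel '0.3 -0.1987 -0.4507 0.0533 -0.0008 0.001 -0.002;0.3 -0.1987 -0.4507 0.0533 -0.0008 0.001 -0.002;0.3 -0.1987 -0.4507 0.0533 -0.0008 0.001 -0.002;0.3 -0.1987 -0.4507 0.0533 -0.0008 0.001 -0.002;0.3 -0.1987 -0.4507 0.0533 -0.0008 0.001 -0.002;0.3 -0.1987 -0.4507 0.0533 -0.0008 0.001 -0.002;0.3 -0.1987 -0.4507 0.0533 -0.0008 0.001 -0.002;0.3 -0.1987 -0.4507 0.0533 -0.0008 0.001 -0.002;0.3 -0.1987 -0.4507 0.0533 -0.0008 0.001 -0.002;0.3 -0.1987 -0.4507 0.0533 -0.0008 0.001 -0.002'; python3 d.py .4705 -.0755 .13 -21; python3 - <<'E'
from h import *
im,d,c,R,t=snap("scene"); cv2.imwrite("pics/s2.png",cv2.resize(im[150:280,260:420,::-1],None,fx=4,fy=4,interpolation=cv2.INTER_CUBIC))
E
```

```text
clock: 2.1
tool_pos: [0.47, -0.0668, 0.1987]
eef_rot: [0.176, 0.984, 0.002, -0.002]
contact_force: [0.2, 1.7, -0.1]
opening: 0.302
finger_force: 0.0
[-0.0038 -0.0082  0.0687] [ 0.0042 -0.0041  0.012 ]
```

View pics/s2.png

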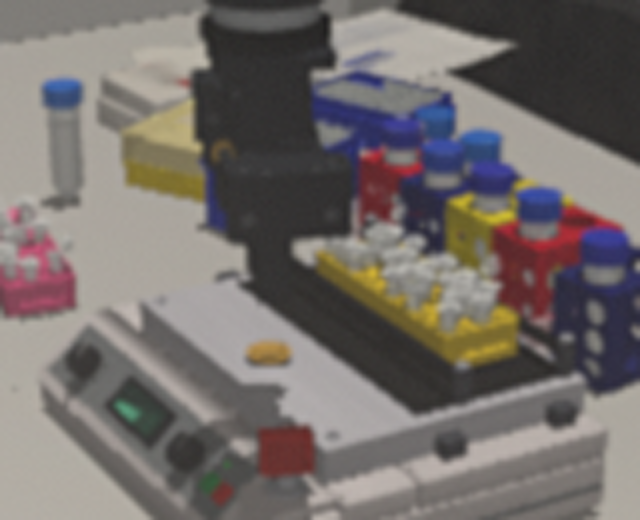

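The fingers hang above the red handle (crop (287,450)). I'll let the arm settle, then descend.

Scaled: 0.06 m / 0.75 = 0.08, 0.03 m / 0.75 = 0.04.

```bash
python3 -m handwheel '0.3 0 0 0.04 0 0 0;0.3 0 0 0.08 0 0 0;0.3 0 0 0.08 0 0 0;0.3 0 0 0.08 0 0 0' | sed -n 2,4p; python3 d.py .4705 -.0755 .084 -21
```

```text
tool_pos: [0.4697, -0.0658, 0.139]
eef_rot: [0.175, 0.985, 0.002, -0.002]
contact_force: [-0.5, -0.4, -0.3]
[-0.0043 -0.009   0.055 ] [ 0.0035 -0.0049  0.0148]
```

Scaled: 0.02 m / 0.75 = 0.0267, 0.01 m / 0.75 = 0.0133, 0.015 rad / 4 = 0.0038.

```bash
python3 -m handwheel '0.3 -0.0057 -0.012 0.0133 0.0009 -0.0013 0.0038;0.3 -0.0057 -0.012 0.0133 0.0009 -0.0013 0.0038;0.3 -0.0057 -0.012 0.0267 0.0009 -0.0013 0.0038;0.3 -0.0057 -0.012 0.0267 0.0009 -0.0013 0.0038' | sed -n 2,4p; python3 d.py .4705 -.0755 .084 -21;  python3 - <<'E'
from h import *
im,d,c,R,t=snap("scene"); a=im[200:300,280:380,::-1]
b=snap("top")[0][200:300,300:400,::-1]
cv2.imwrite("pics/s3.png",cv2.resize(np.hstack([a,b]),None,fx=4,fy=4,interpolation=cv2.INTER_CUBIC))
E
```

```text
tool_pos: [0.4702, -0.0775, 0.118]
eef_rot: [0.184, 0.983, -0.0, -0.0]
contact_force: [0.2, -1.2, -0.3]
[0.0004 0.002  0.034 ] [-0.0007  0.0001 -0.0034]
```

View pics/s3.png

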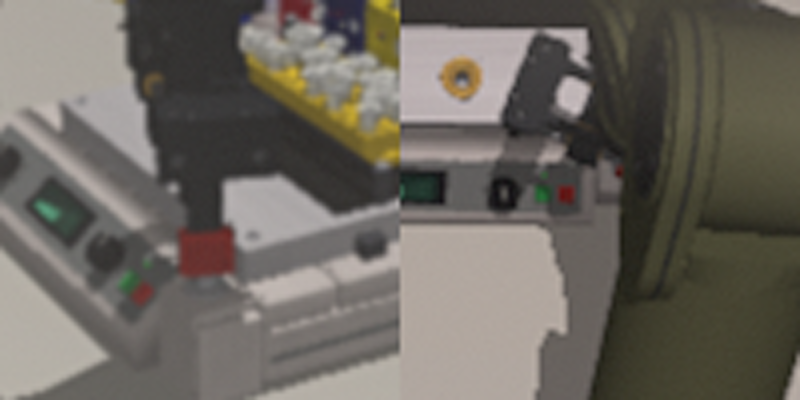

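In the scene half, the fingers at about (205,200) are directly above the handle at (205,250). Descending and closing.

Scaled: 0.034 m / 0.75 = 0.0453, 0.028 m / 0.75 = 0.0373.

```bash
python3 -m handwheel '0.3 0 0.0027 0.0133 0 0 0;0.3 0 0.0027 0.0267 0 0 0;0.3 0 0.0027 0.0373 0 0 0;0.3 0 0.0027 0.0453 0 0 0;0.3 0 0.0027 0.0453 0 0 0' | sed -n 2,4p; python3 -m handwheel '0.1 0 0 0 0 0 0;0.0 0 0 0 0 0 0;0 0 0 0 0 0 0;0 0 0 0 0 0 0;0 0 0 0 0 0 0' 25;
```

```text
tool_pos: [0.4706, -0.0755, 0.0836]
eef_rot: [0.184, 0.983, -0.0, -0.001]
contact_force: [0.1, 0.5, -0.1]
clock: 4.05
tool_pos: [0.4714, -0.0756, 0.0848]
eef_rot: [0.184, 0.983, -0.0, 0.001]
contact_force: [0.1, -0.2, -0.8]
opening: 0.157
finger_force: 25.0
```

Scaled: -0.1 m / 0.75 = -0.1333, -0.095 m / 0.75 = -0.1267.

```bash
python3 -m handwheel '0 0 0 -0.0133 0 0 0;0 0 0 -0.0333 0 0 0;0 0 0 -0.0533 0 0 0;0 0 0 -0.08 0 0 0;0 0 0 -0.1067 0 0 0;0 0 0 -0.1267 0 0 0;0 0 0 -0.1333 0 0 0;0 0 0 -0.1333 0 0 0' 25;python3 d.py .528 .05 .18 -21;  python3 - <<'E'
from h import *
im,d,c,R,t=snap("scene"); hsv=cv2.cvtColor(im,cv2.COLOR_RGB2HSV)
red=((hsv[...,0]<8)|(hsv[...,0]>172))&(hsv[...,1]>110); red[:,:310]=0;red[:,350:]=0;red[:205]=0;red[260:]=0
v,u=np.nonzero(red);print(len(u),u.mean(),v.mean(),v.min(),v.max())
s=get_state()["tool_pos"]; p=R@(s+[0,0,.0115])+t
print(s, p[0]/p[2]*c["fx"]+c["cx"],p[1]/p[2]*c["fy"]+c["cy"])
cv2.imwrite("pics/s4.png",cv2.resize(im[180:300,270:390,::-1],None,fx=4,fy=4,interpolation=cv2.INTER_CUBIC))
E
```

```text
clock: 4.85
tool_pos: [0.4715, -0.0757, 0.1855]
eef_rot: [0.184, 0.983, -0.0, 0.001]
contact_force: [-0.4, -0.4, -0.4]
opening: 0.158
finger_force: 25.0
[-0.0072  0.1376  0.0055] [-0.      0.0026 -0.0035]
42 332.4047619047619 224.3095238095238 218 230
[ 0.47109629 -0.07563169  0.18477448] 329.07001419482816 223.30241180207582
```

View pics/s4.png

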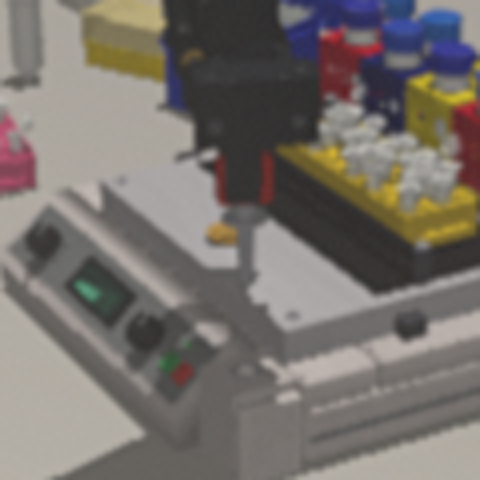

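The pin is out and hangs upright, centred between the fingers (crop (245,180–270)). I'll move over the bushing.

Scaled: 0.1376 m / 0.75 = 0.1835, 0.13 m / 0.75 = 0.1733, -0.003 rad / 4 = -0.0008.

```bash
python3 -m handwheel '0 -0.0093 0.06 0 0 0 0;0 -0.0093 0.12 0 0 0 0;0 -0.0093 0.1733 0 0 0 0;0 -0.0093 0.1835 0.0067 0 0.0005 -0.0008;0 -0.0093 0.1835 0.0067 0 0.0005 -0.0008;0 -0.0093 0.1835 0.0067 0 0.0005 -0.0008' 25;python3 d.py .528 .0505 .165 -21;  python3 - <<'E'
from h import *
o=[]
for n,(x,y) in(("top",(265,170)),("scene",(280,180))):
    im=snap(n)[0]; o.append(im[y:y+100,x:x+100,::-1])
cv2.imwrite("pics/s5.png",cv2.resize(np.hstack(o),None,fx=4,fy=4,interpolation=cv2.INTER_CUBIC))
E
```

```text
clock: 5.5
tool_pos: [0.5262, 0.0484, 0.1787]
eef_rot: [0.183, 0.983, -0.001, -0.002]
contact_force: [-0.6, -0.5, -0.5]
opening: 0.161
finger_force: 25.0
[-0.0009  0.0026  0.0137] [-0.0033 -0.003  -0.0015]
```

View pics/s5.png

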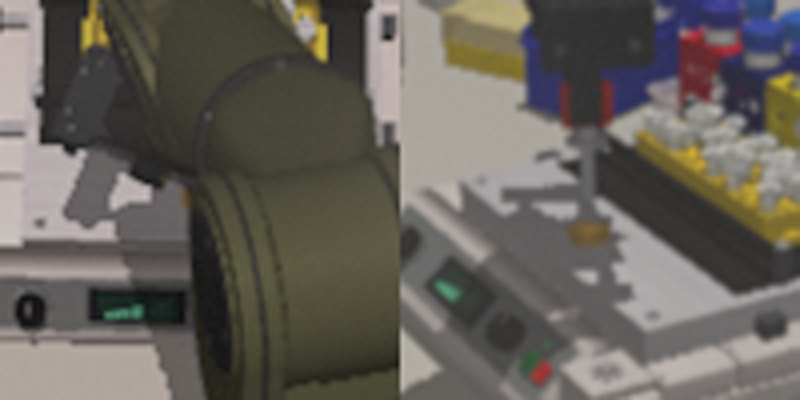

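In the scene half, the tip at (587,190) is right over the bushing at (588,232). I'll descend gently, reading the force.

Scaled: 0.023 m / 0.75 = 0.0307, 0.019 m / 0.75 = 0.0253, -0.003 rad / 4 = -0.0008.

```bash
python3 -m handwheel '0 -0.0012 0.0035 0.0067 -0.0008 -0.0008 -0.0004;0 -0.0012 0.0035 0.0133 -0.0008 -0.0008 -0.0004;0 -0.0012 0.0035 0.02 -0.0008 -0.0008 -0.0004;0 -0.0012 0.0035 0.0253 -0.0008 -0.0008 -0.0004;0 -0.0012 0.0035 0.0307 -0.0008 -0.0008 -0.0004;0 -0.0012 0.0035 0.0307 -0.0008 -0.0008 -0.0004' 25 | sed -n 2,5p; python3 -m handwheel '0 0 0 0.004 0 0 0;0 0 0 0.0067 0 0 0;0 0 0 0.0067 0 0 0' | sed -n 2,5p
```

```text
tool_pos: [0.5288, 0.0523, 0.156]
eef_rot: [0.182, 0.983, 0.001, 0.001]
contact_force: [0.4, 0.0, 0.0]
opening: 0.158
tool_pos: [0.5289, 0.052, 0.1514]
eef_rot: [0.182, 0.983, 0.001, 0.001]
contact_force: [0.1, -0.7, -1.0]
opening: 0.156
```

```bash
python3 -m handwheel '0 0 0 0.004 0 0 0;0 0 0 0.008 0 0 0;0 0 0 0.008 0 0 0' | sed -n 2,4p; python3 -m handwheel '0 0 0 0.004 0 0 0;0 0 0 0.008 0 0 0;0 0 0 0.012 0 0 0;0 0 0 0.016 0 0 0;0 0 0 0.016 0 0 0' | sed -n 2,4p
```

```text
tool_pos: [0.5284, 0.0516, 0.1449]
eef_rot: [0.182, 0.983, 0.0, 0.0]
contact_force: [-1.4, -2.0, -1.8]
tool_pos: [0.529, 0.0524, 0.133]
eef_rot: [0.182, 0.983, 0.001, 0.001]
contact_force: [-2.2, -2.0, -1.7]
```

Scaled: 0.002 m / 0.75 = 0.0027, 0.001 m / 0.75 = 0.0013.

```bash
for i in 1 2; do python3 -m handwheel '0 0 0 0.0013 0 0 0;0 0 0 0.0027 0 0 0;0 0 0 0.0027 0 0 0' | sed -n 2,4p; done;  python3 -m handwheel '0 0 0 0.0007 0 0 0;0 0 0 0.0013 0 0 0;0 0 0 0.0013 0 0 0' | sed -n 2,4p
```

```text
tool_pos: [0.529, 0.0524, 0.1315]
eef_rot: [0.182, 0.983, 0.001, 0.001]
contact_force: [-3.7, -1.8, -1.2]
tool_pos: [0.5291, 0.0524, 0.1295]
eef_rot: [0.182, 0.983, 0.001, 0.001]
contact_force: [-3.9, -0.8, 0.4]
tool_pos: [0.5291, 0.0524, 0.1286]
eef_rot: [0.182, 0.983, 0.001, 0.001]
contact_force: [-3.0, -1.4, 1.1]
```

Scaled: 0.0009 m / 0.75 = 0.0012, 0.0005 m / 0.75 = 0.0007.

```bash
python3 -m handwheel '0 0.0012 -0.0005 0 0 0 0;0 0.0012 -0.0005 0.0007 0 0 0;0 0.0012 -0.0005 0.0007 0 0 0' | sed -n 2,4p; for i in 1 2; do python3 -m handwheel '0 0 0 0.0007 0 0 0;0 0 0 0.0013 0 0 0;0 0 0 0.0013 0 0 0' | sed -n 2,4p; done
```

```text
tool_pos: [0.5289, 0.0524, 0.1285]
eef_rot: [0.182, 0.983, 0.001, 0.002]
contact_force: [-2.2, -1.3, 4.0]
tool_pos: [0.5291, 0.0525, 0.1283]
eef_rot: [0.182, 0.983, 0.001, 0.002]
contact_force: [-3.2, -3.2, 11.2]
tool_pos: [0.5292, 0.0525, 0.1281]
eef_rot: [0.182, 0.983, 0.001, 0.003]
contact_force: [-5.2, -2.6, 18.6]
```

The tip stands on the driver at TCP z≈0.128. I'll ease to about 5 N, then sweep toward +y in 3 mm checks.

Scaled: -0.0018 m / 0.75 = -0.0024, 0.0009 m / 0.75 = 0.0012.

```bash
python3 -m handwheel '0 0.0012 -0.0005 -0.0024 0 0 0;0 0.0012 -0.0005 -0.0024 0 0 0' | sed -n 1,4p; for i in 1 2; do python3 -m handwheel '0 0.0005 0.0012 0 0 0 0;0 0.0009 0.0025 0 0 0 0;0 0.0015 0.0037 0 0 0 0;0 0.0015 0.0037 0 0 0 0' | sed -n 2,4p; done
```

```text
clock: 9.3
tool_pos: [0.5283, 0.0528, 0.1284]
eef_rot: [0.182, 0.983, 0.002, 0.002]
contact_force: [-1.1, -1.8, 5.9]
tool_pos: [0.5282, 0.0538, 0.1283]
eef_rot: [0.182, 0.983, 0.0, 0.002]
contact_force: [-2.3, -4.5, 7.6]
tool_pos: [0.5281, 0.0562, 0.1282]
eef_rot: [0.183, 0.983, -0.0, 0.002]
contact_force: [-1.8, -6.0, 5.1]
```

Scaled: 0.0028 m / 0.75 = 0.0037, 0.0019 m / 0.75 = 0.0025.

```bash
for i in 1 2 ; do python3 -m handwheel '0 0.0005 0.0012 0 0 0 0;0 0.0009 0.0025 0 0 0 0;0 0.0015 0.0037 0 0 0 0;0 0.0015 0.0037 0 0 0 0' | sed -n 2,4p; done
```

```text
tool_pos: [0.5277, 0.0621, 0.1277]
eef_rot: [0.181, 0.983, 0.002, 0.002]
contact_force: [-0.5, -1.7, -0.1]
tool_pos: [0.5274, 0.0643, 0.1279]
eef_rot: [0.182, 0.983, 0.001, 0.001]
contact_force: [1.3, -2.4, -1.2]
```

```bash
for i in 1 ; do python3 -m handwheel '0 0.0005 0.0012 0 0 0 0;0 0.0009 0.0025 0 0 0 0;0 0.0015 0.0037 0 0 0 0;0 0.0015 0.0037 0 0 0 0' | sed -n 2,4p; done
```

```text
tool_pos: [0.5272, 0.0667, 0.1282]
eef_rot: [0.182, 0.983, 0.001, 0.001]
contact_force: [0.1, -5.2, 3.4]
```

The vertical force vanished at y≈0.062–0.0645 and then came back, so the bore is there. I'll go back 3 mm and lower gently.

Scaled: -0.0028 m / 0.75 = -0.0037, -0.0014 m / 0.75 = -0.0019.

```bash
python3 -m handwheel '0 -0.0008 -0.0019 -0.0007 0 0 0;0 -0.0015 -0.0037 -0.0007 0 0 0;0 -0.0015 -0.0037 0 0 0 0;0 -0.0015 -0.0037 0.0013 0 0 0;0 -0.0015 -0.0037 0.0013 0 0 0' | sed -n 2,4p;  python3 -m handwheel '0 0 0 0.0013 0 0 0;0 0 0 0.002 0 0 0;0 0 0 0.002 0 0 0' | sed -n 2,4p
```

```text
tool_pos: [0.5276, 0.0659, 0.1279]
eef_rot: [0.181, 0.983, 0.002, 0.002]
contact_force: [-1.6, -0.4, 10.3]
tool_pos: [0.5278, 0.0659, 0.1275]
eef_rot: [0.181, 0.983, 0.002, 0.002]
contact_force: [-3.2, -0.5, 20.1]
```

Scaled: -0.0035 m / 0.75 = -0.0047, -0.0025 m / 0.75 = -0.0033.

```bash
python3 -m handwheel '0 0 0 -0.0047 0 0 0;0 -0.0011 -0.0025 -0.0047 0 0 0;0 -0.0011 -0.0025 -0.0047 0 0 0;0 -0.0011 -0.0025 -0.0033 0 0 0;0 -0.0011 -0.0025 -0.0033 0 0 0' | sed -n 2,4p;  python3 -m handwheel '0 0 0 0.0007 0 0 0;0 0 0 0.0013 0 0 0;0 0 0 0.0013 0 0 0' | sed -n 1,4p
```

```text
tool_pos: [0.5272, 0.0628, 0.1275]
eef_rot: [0.181, 0.983, 0.001, 0.001]
contact_force: [0.3, 1.6, -1.4]
clock: 12.9
tool_pos: [0.5273, 0.0627, 0.1268]
eef_rot: [0.181, 0.983, 0.001, 0.001]
contact_force: [-1.0, 2.5, -0.3]
```

Scaled: 0.0015 m / 0.75 = 0.002, 0.001 m / 0.75 = 0.0013.

```bash
for i in 1 2; do python3 -m handwheel '0 0 0 0.0007 0 0 0;0 0 0 0.0013 0 0 0;0 0 0 0.002 0 0 0;0 0 0 0.002 0 0 0' | sed -n 2,4p; done
```

```text
tool_pos: [0.5274, 0.0623, 0.1254]
eef_rot: [0.182, 0.983, 0.001, 0.001]
contact_force: [0.8, 1.9, -0.8]
tool_pos: [0.5273, 0.062, 0.1239]
eef_rot: [0.182, 0.983, 0.001, 0.001]
contact_force: [-0.0, 0.9, 0.7]
```

Scaled: 0.003 m / 0.75 = 0.004, 0.002 m / 0.75 = 0.0027.

```bash
for i in 1 2; do python3 -m handwheel '0 0 0 0.0013 0 0 0;0 0 0 0.0027 0 0 0;0 0 0 0.004 0 0 0;0 0 0 0.004 0 0 0' | sed -n 2,4p; done
```

```text
tool_pos: [0.5272, 0.062, 0.1207]
eef_rot: [0.182, 0.983, 0.001, 0.001]
contact_force: [-0.0, 0.3, -0.5]
tool_pos: [0.5272, 0.062, 0.1177]
eef_rot: [0.182, 0.983, 0.001, 0.001]
contact_force: [0.8, 0.8, 0.4]
```

Scaled: 0.0015 m / 0.75 = 0.002, 0.001 m / 0.75 = 0.0013.

```bash
for i in 1 2; do python3 -m handwheel '0 0 0 0.0007 0 0 0;0 0 0 0.0013 0 0 0;0 0 0 0.002 0 0 0;0 0 0 0.002 0 0 0' | sed -n 2,4p; done
```

```text
tool_pos: [0.5272, 0.062, 0.1163]
eef_rot: [0.182, 0.983, 0.001, 0.001]
contact_force: [0.3, -0.6, 1.0]
tool_pos: [0.5273, 0.0621, 0.1148]
eef_rot: [0.182, 0.983, 0.001, 0.001]
contact_force: [-0.2, -0.9, 0.7]
```

Scaled: 0.001 m / 0.75 = 0.0013, 0.0005 m / 0.75 = 0.0007.

```bash
for i in 1 2; do python3 -m handwheel '0 0 0 0.0007 0 0 0;0 0 0 0.0013 0 0 0;0 0 0 0.0013 0 0 0' | sed -n 2,4p; done
```

```text
tool_pos: [0.5273, 0.0621, 0.1145]
eef_rot: [0.182, 0.983, 0.001, 0.001]
contact_force: [-1.7, -2.2, 8.1]
tool_pos: [0.5273, 0.062, 0.1145]
eef_rot: [0.182, 0.983, 0.001, 0.002]
contact_force: [-3.7, -2.6, 16.7]
```

The collar is seated: it dropped 13.9 mm from standing on the driver and then met a firm stop. Relaxing the force, opening and retreating.

Scaled: -0.0018 m / 0.75 = -0.0024.

```bash
python3 -m handwheel '0 0 0 -0.0024 0 0 0;0 0 0 -0.0024 0 0 0' | sed -n 2,4p; python3 -m handwheel '0.35 0 0 0 0 0 0;0.35 0 0 0 0 0 0;0.35 0 0 0 0 0 0;0.35 0 0 0 0 0 0'; python3 -m handwheel '0.35 0 0 -0.0133 0 0 0;0.35 0 0 -0.0267 0 0 0;0.35 0 0 -0.0467 0 0 0;0.35 0 0 -0.08 0 0 0;0.35 0 0 -0.12 0 0 0;0.35 0 0 -0.16 0 0 0;0.35 0 0 -0.2 0 0 0;0.35 0 0 -0.2 0 0 0'; python3 - <<'E'
from h import *
o=[]
for n,(x,y) in(("top",(265,170)),("scene",(280,180))):
    im=snap(n)[0]; o.append(im[y:y+100,x:x+100,::-1])
cv2.imwrite("pics/s6.png",cv2.resize(np.hstack(o),None,fx=4,fy=4,interpolation=cv2.INTER_CUBIC))
E
```

```text
tool_pos: [0.5272, 0.0621, 0.1148]
eef_rot: [0.182, 0.983, 0.001, 0.001]
contact_force: [0.0, -1.0, 1.5]
clock: 16.5
tool_pos: [0.5273, 0.0626, 0.1145]
eef_rot: [0.181, 0.983, 0.001, 0.001]
contact_force: [0.1, 0.0, -0.0]
opening: 0.351
finger_force: 0.0
clock: 17.3
tool_pos: [0.5293, 0.0627, 0.2695]
eef_rot: [0.182, 0.983, 0.003, 0.005]
contact_force: [0.1, 0.5, 0.2]
opening: 0.352
finger_force: 0.0
```

View pics/s6.png

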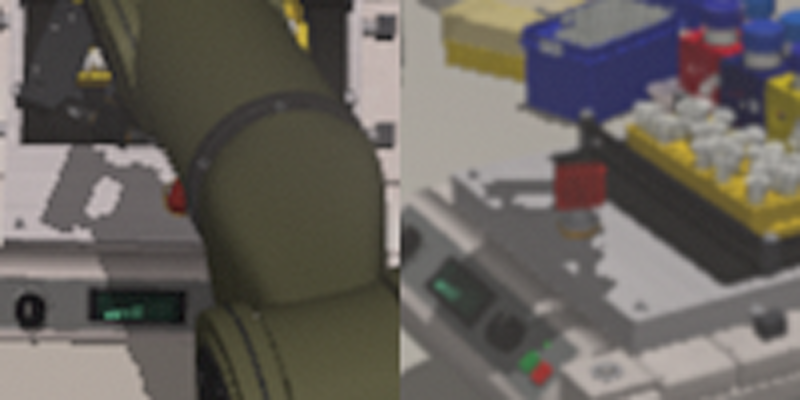

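The scene half shows the pin upright at (580,190), its collar on the brass bushing at (580,228) and the gripper clear above it.

```bash
python3 -c "from plant import finish_job; print(finish_job())"
```

```text
the job is handed in; nothing more can be done
None
```

The drive pin is fully home through the bushing in the driver's bore, with its collar seated and the gripper clear, and the job was handed in at about 17 s; pressing was mostly a few newtons, but it briefly reached about 20 N three times: finding the driver's top, just off the bore's edge, and at the final stop.

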